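Hang the sample pail on the drip stand's safety hook

ROBOT

A 6-joint arm with a two-finger parallel gripper is mounted at the origin on a cart in front of the work surface, level with it; the furniture and walls round the work are solid. World frame = base frame: x ahead of the robot, y to its left, z up, the work surface at z = 0. Lengths are in m, angles in rad, forces in N, time in s.
With the tool pointing down it reaches from about 0.35 to 0.775 m from the base axis. Payload 7.3 kg.
Tool frame: the origin (TCP) lies at the very end of the fingers, on their centre line; the grasp point (between the pads) lies robot.pinch_z behind it (robot.pinch_z is the distance from the TCP to the grasp point, in m); y points along the fingers, z is the direction in which the jaws open and shut, and the axes are right-handed (so a half turn about y gives the same grasp; the last joint's range is limited). The gripper opens to 92 mm and grips with 3 to 60 N. Pads are 19 mm wide; open, the fingers measure 130 mm over their backs; the gripper's body (75 mm by 190 mm) begins 47 mm behind the grasp point.
Start: joints at [1.157, 0.342, 1.524, -0, 1.275, -0.146], TCP at [0.139, 0.506, 0.199] pointing down, gripper open.
Joint ranges: [-2.53, 2.53], [-0.77, 2.02], [0.04, 2.7], [-1, 4.14], [0.28, 2.66], [-3.11, 3.11]. Speed limits (rad/s): [2.57, 2.57, 3.14, 3.14, 3.14, 3.14].

INTERFACE

Orientations are given as [roll, pitch, yaw] about the fixed x, y, z axes, in that order (R = Rz(yaw) Ry(pitch) Rx(roll)).
In Python, from cell import status, viewer, robot gives the robot as it stands. The module is installed in compiled form; this text tells all that it offers.
- The arm moves only by the shell command python3 -m pendant 'ROWS' [FORCE]. ROWS is JSON, a list that holds one entry, the list of rows, each a list of 7 numbers: the shift along the tool's x, y, z in cm, then the turn, a rotation vector about the tool's x, y, z in rad, then the finger opening in cm, from 0 to 9.18. A call has 1 to 20 rows; each row is the pose to reach, as a shift and turn from the pose commanded when the call began, along the tool's axes at that moment; what a row does not reach only later rows make up. A row lasts 1/10 s, in which the tool goes at most 50 mm and 8.59 degrees, less where a joint would pass 70% of its speed; a pose out of reach is approached as far as the arm can. A call with a gripper value outside its range is refused whole. The fingers move at their own pace and stop on an object; FORCE is the grip in N (left out, the last holds). Time passes only in rows, so rows that repeat a pose let the fingers close. It gives the time, the measured TCP pose, the force and the opening at its end, in the units of the state.
- status.observe(): the state, without advancing time (a new reading comes with each control period).
- viewer.read_camera(name): name is "scene" or "top"; returns a dict with "image" (384x512x3 uint8, red, green, blue), "range_z" (384x512 float32, m along the optical axis (not along the pixel's ray), 0 where there is no reading), "fx", "fy", "cx", "cy" (pixels), "camera_from_world" (4x4, takes a point from world to camera coordinates). Camera axes: x right, y up, looking along -z (the intrinsics and any distortion apply to the point x, -y, -z); pixel columns grow to the right and rows downward; lengths in m; the calibration is good to about 2 mm. A picture is of the moment at which its call begins.
- robot.hand_in(): hands the job in, once; it reports no verdict.
The state is a dict: "time": time; "qpos": joint angles; "qvel": joint speeds; "joint_efforts": joint torques, N m; "tool_pos": TCP position; "tool_rot": TCP orientation; "contact_force": force on the tool from outside, world axes, zero at the start; "torque": the same for the moment, N m; "opening": finger opening in m.
Only numpy, scipy, OpenCV 4.12 (cv2) and the standard library are available. Lean on these libraries where they do the work, as an engineer would, in place of code of your own. Each camera call takes 0.05 s, during which the arm holds its last target. There are 200 camera calls.

TASK

Swing the folded bail of the steel pail upright while the pail stays standing on the counter. Then pick the pail up by its bail, carry it without letting it tip or swing much, and hang it in the drip stand's hook: press the middle of the bail gently down past the hook's sprung keeper until it rests in the bottom of the hook, with the keeper snapped shut above it. The hook is delicate, so feel your way down; leave the pail hanging still and level and do not knock over or shift the other things.

Things in the scene. Friction and masses are not known exactly. Their poses are not given: they have to be found in the camera images.
- pail: Round open steel pail, about 0.24 kg, loose, 90 mm across at the rim, 72 mm at the foot, rim 72 mm high. Origin: centre of its underside, z up. Its bail turns on ears standing above the rim at its +y and -y sides, on an axis along its y, 78 mm above the origin, and is folded down to its own -x side (roughly the robot's left).
- bail (a joint): Angle of the pail's swing bail: 0 folded to the pail's -x side (level), 1.57 upright over the pail, 3.14 folded to the other side. Light hinge friction: the bail stays put within about 0.4 rad of upright and falls down otherwise; a fraction of a newton moves it.
- bail_mid (a point): Centre of the bail's straight top bar: dark round steel, 8 mm thick, straight for 90 mm along its own y, 95 mm from the hinge axis; side bars 108 mm apart. Folded, it leaves a gap of about 45 mm to the pail's wall. To hang the pail the middle of the bar must lie in the hook, so hold the bar about 28 mm to one side of its middle.
- stand: Drip stand, fixed. Origin: foot of its post on the counter; post 14 mm thick, 244 mm high. A blue clamp carries a steel hook out along the stand's own -x (to the robot's left and somewhat towards it). The clamp's height was set anew: the bottom of the hook, where the bar shall rest, is 210 to 234 mm above the counter; it is not measured and must be felt for or seen.
- hook_plumb (a point): Point on the counter below the hook's mouth, 85 mm from the post along the stand's -x; axes as the stand's. The mouth opens upwards, 21 mm behind (+x) to 9 mm ahead (-x) of it; press the bar down within 3 mm of it, lying along the stand's y. The hook is 10 mm wide; its tip ends 42 mm above its bottom. Bring the loop of the bail over the tip from the front (-x).
- keeper (a joint): Brass sprung keeper, a flap over the hook's mouth, 34 mm above the hook's bottom: 0 closed, up to 1.15 rad pushed down into the mouth. A bar pressed on it meets 1 to 5 N; after about 22 mm it slips past the flap, which springs shut above it; the bottom is 5 to 10 mm lower. The hook stands at most 20 N.
- amber_bottle: Bystander: brown bottle with black cap, 50 mm across, 92 mm high, loose. Origin: centre of its underside.
- flask: Bystander: conical glass flask, 62 mm across, 103 mm high, loose. Origin: centre of its underside.
- mortar: Bystander: white mortar, 83 mm across, 50 mm high, loose. Origin: centre of its underside.
There are look-alikes about, which are no part of the job. What is shaped like the pail but purple is not meant.

How it is judged:
By the outcome, as a careful person would: the job done as asked, in the order asked, and still so for the second after the job is handed in, with the robot touching nothing.
It also fails if it takes over 72 s, if anything falls off the work surface, if the arm or the gripper's body presses on something with over 40 N, if the wrist force passes 120 N, or if a joint passes its speed limit or range.

## Working session

There is one attempt and no reset: what is moved stays moved. The work goes in short steps, Python scripts to look and compute and a shell command to move; the robot and the scene stay as the last step left them, time stands still between calls to the robot, and variables do not carry over. Pictures are saved under pics/ and viewed, about 8 in all and at most 12, crops included, and the job is handed in when it is done.

```bash
mkdir -p pics; cat > h.py <<'E'
import numpy as np, cv2
from cell import status, viewer, robot
from scipy.spatial.transform import Rotation as R
def cam(n):
    c=viewer.read_camera(n); np.savez('%s.npz'%n,**{k:np.asarray(v) for k,v in c.items()}); return c
def load(n): return dict(np.load('%s.npz'%n))
def px2w(c,u,v,d=None):
    u=np.asarray(u);v=np.asarray(v)
    if d is None: d=c['range_z'][v.astype(int),u.astype(int)]
    p=np.stack([(u-c['cx'])/c['fx']*d,-(v-c['cy'])/c['fy']*d,-d],-1)
    T=np.linalg.inv(c['camera_from_world']); return p@T[:3,:3].T+T[:3,3]
def px2plane(c,u,v,z):
    T=np.linalg.inv(c['camera_from_world']); a=px2w(c,u,v,1.0); o=T[:3,3]; return o+(a-o)*(z-o[2])/(a[2]-o[2])
def w2px(c,p):
    q=c['camera_from_world']@np.append(p,1); return c['cx']+c['fx']*q[0]/-q[2], c['cy']+c['fy']*-q[1]/-q[2]
E
python3 - <<'E'
from h import *
print(status.observe(), robot.pinch_z)
ims=[]
for n in('scene','top'):
    c=cam(n); print(n,c['fx'],c['cx'],c['cy'],c['camera_from_world'].tolist()); cv2.imwrite('pics/%s1.png'%n,cv2.resize(c['image'][...,::-1],(768,576)))
E
```

```text
{'time': 0.0, 'qpos': array([ 1.15699075e+00,  3.42707842e-01,  1.52501388e+00, -2.14292348e-05,
        1.27536233e+00, -1.45971437e-01]), 'qvel': array([-7.32832462e-04, -7.43011371e-04,  1.42848352e-03, -9.47753765e-05,
        1.38867484e-03, -1.78074765e-03]), 'joint_efforts': array([ 8.16277807e-04, -4.31248891e+01, -2.44215167e+01,  7.18762167e-02,
        5.58859447e-02, -1.38344622e-04]), 'tool_pos': array([0.13873156, 0.50588628, 0.1987538 ]), 'tool_rot': array([-1.57227484e+00,  1.96654940e-04, -2.67828029e-01]), 'contact_force': array([-0.72781791,  0.5094446 , -0.08559397]), 'torque': array([ 0.015061  , -0.04575734, -0.059869  ]), 'opening': 0.09128230763325386} 0.0188
scene 484.91679982665727 258.81918289480154 181.42195473558797 [[-0.8398866908558243, -0.5423337947768011, 0.02154997833520543, 0.4299096955384424], [0.38454831536988304, -0.5665733292986997, 0.7287779193098348, -0.3417700165008608], [-0.3830312515571519, 0.6203778828829909, 0.6844109458214267, -1.850234974933849], [0.0, 0.0, 0.0, 1.0]]
top 358.92482271076244 257.7366471917868 187.30161290106233 [[-0.027649436508621478, -0.9991266403256777, -0.03132834582737168, 0.018735521138362066], [0.9854251618735552, -0.032505887228640645, 0.16697490123355765, -0.5437069200795348], [-0.16784742776472067, -0.026254978327977845, 0.985463300740197, -1.2610577504254754], [0.0, 0.0, 0.0, 1.0]]
```

View pics/scene1.png

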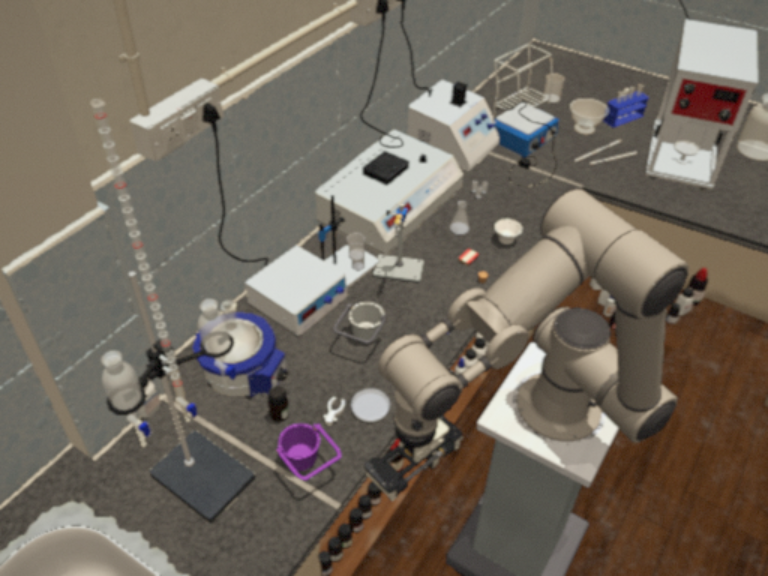

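View pics/top1.png

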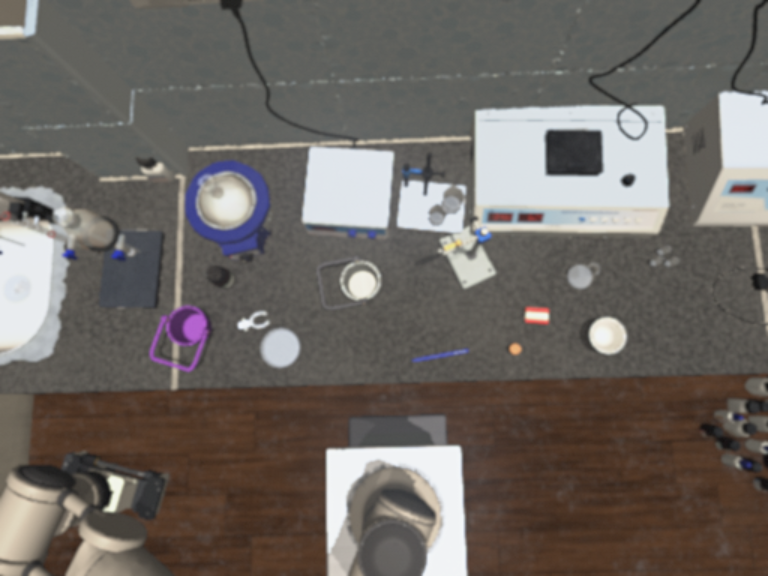

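Scene (pixels in the 768-wide views): the steel pail with folded bail is at top (360,281), scene (366,322). The look-alike is the purple pail at top (187,326), which is excluded by colour. The stand with blue clamp and hook is at top (470,250), the flask at (581,276), the mortar at (607,336) and the amber bottle at (218,275). I'll confirm with enlarged crops.

```bash
python3 - <<'E'
from h import *
t=load('top');s=load('scene')
a=cv2.resize(t['image'][140:210,195:345,::-1],(790,369),interpolation=cv2.INTER_CUBIC)
cv2.imwrite('pics/a.png',a)  # scale 5.267
b=cv2.resize(s['image'][125:250,215:325,::-1],(528,600),interpolation=cv2.INTER_CUBIC)
cv2.imwrite('pics/b.png',b) # 4.8
E
```

```text
(no output)
```

View pics/a.png

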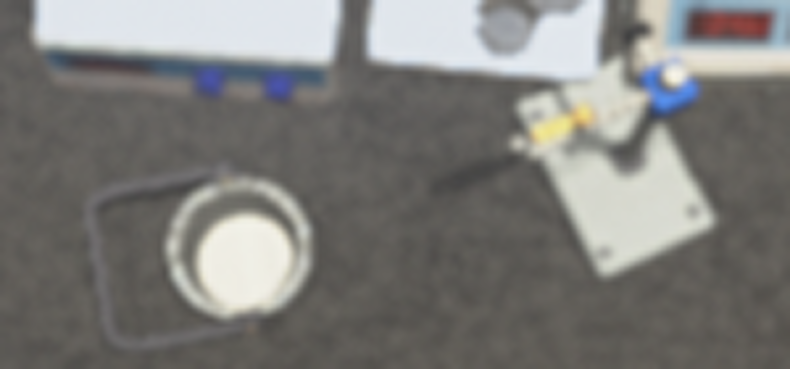

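View pics/b.png

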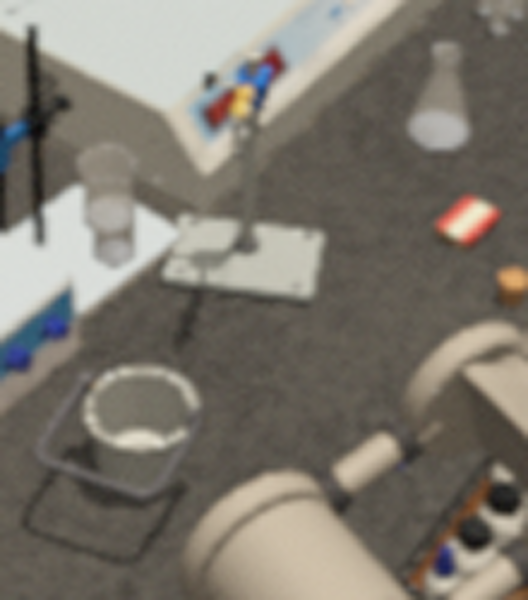

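The steel pail (crop a (240,248), bail bar (92,202)-(118,345)) is confirmed. In the same crop, the stand's blue clamp and post top are at (672,80), the brass keeper at (555,125) and the hook tip at (517,143).

```bash
python3 - <<'E'
from h import *
np.set_printoptions(precision=4,suppress=True)
t=load('top');s=load('scene')
A=lambda x,y:(195+x/5.267,140+y/5.267)
B=lambda x,y:(215+x/4.8,125+y/4.8)
for n,x,y,z in [('barA',92,202,.078),('barB',118,345,.078),('ear1',225,172,.078),('ear2',256,322,.078),('rim',239,248,.072),('posttop',675,75,.244),('hooktip',517,143,.26),('keeperL',535,133,.25),('keeperR',590,115,.25)]:
    u,v=A(x,y); print(n,px2plane(t,u,v,z)[:2], 'depth', px2w(t,u,v))
for n,x,y,z in [('foot',247,243,0.006),('barcL',40,450,.078),('barcR',150,492,.078),('keeper',241,103,.25)]:
    u,v=B(x,y); print(n,px2plane(s,u,v,z)[:2], px2w(s,u,v))
# point cloud of stand above plate
for nm,c in(('top',t),('scene',s)):
    v,u=np.mgrid[0:384,0:512]; P=px2w(c,u,v,c['range_z']); ok=c['range_z']>0
    m=ok&(P[...,0]>.42)&(P[...,0]<.68)&(P[...,1]>-.28)&(P[...,1]<-.03)&(P[...,2]>.03)&(P[...,2]<.3)
    Q=np.c_[u[m],v[m],P[m]]; 
    sel=Q[(Q[:,4]>.1)&(Q[:,2]<.62)]
    print(nm,len(Q)); print(sel[::max(1,len(sel)//50)])
    m=ok&(abs(P[...,0]-.5)<.12)&(abs(P[...,1]-.08)<.11)&(P[...,2]>.062)&(P[...,2]<.1)&(P[...,0]<.56)
    q=P[m]; print('pail pts',len(q)); print(q[::max(1,len(q)//30)])
E
```

```text
barA [0.5764 0.1626] depth [0.5756 0.1619 0.0823]
barB [0.4781 0.1457] depth [0.4775 0.1451 0.0823]
ear1 [0.5941 0.0716] depth [0.593  0.0712 0.0834]
ear2 [0.4907 0.0527] depth [0.4902 0.0525 0.0814]
rim [0.5424 0.0636] depth [0.5541 0.0687 0.0047]
posttop [ 0.6079 -0.2095] depth [ 0.6082 -0.2097  0.243 ]
hooktip [ 0.5664 -0.1134] depth [ 0.568  -0.1139  0.2531]
keeperL [ 0.5743 -0.125 ] depth [ 0.5743 -0.125   0.2499]
keeperR [ 0.584  -0.1576] depth [ 0.5862 -0.1586  0.241 ]
foot [ 0.6154 -0.2247] [ 0.603  -0.2035  0.0285]
barcL [0.5823 0.1538] [0.5839 0.1516 0.075 ]
barcR [0.4811 0.1412] [0.4813 0.1409 0.0775]
keeper [ 0.5787 -0.1419] [ 0.5784 -0.1414  0.2505]
top 505
[[322.     152.       0.6147  -0.206    0.246 ]
 [319.     153.       0.6181  -0.2002   0.2221]
 [323.     153.       0.6115  -0.209    0.2457]
 [318.     154.       0.6136  -0.1961   0.2274]
 [322.     154.       0.6083  -0.2056   0.2462]
 [316.     155.       0.6121  -0.1904   0.2214]
 [320.     155.       0.6079  -0.2008   0.236 ]
 [324.     155.       0.6057  -0.2122   0.2429]
 [317.     156.       0.6087  -0.1934
[... 6454 characters left out ...]
96]
 [0.5443 0.0195 0.0692]
 [0.5317 0.0238 0.0742]
 [0.5314 0.024  0.0627]
 [0.5132 0.037  0.0729]
 [0.4999 0.0502 0.0805]
 [0.4886 0.0604 0.0904]
 [0.4881 0.061  0.0854]
 [0.5595 0.1058 0.0707]
 [0.4901 0.0725 0.0828]
 [0.5015 0.0767 0.0737]
 [0.5404 0.1051 0.0698]
 [0.5061 0.077  0.0653]
 [0.5435 0.1078 0.0645]
 [0.5172 0.1037 0.0768]
 [0.5039 0.0803 0.0637]
 [0.5289 0.1077 0.0673]
 [0.4882 0.1042 0.0832]
 [0.4804 0.1089 0.0865]
 [0.4872 0.1127 0.0799]
 [0.5464 0.1652 0.0857]
 [0.4805 0.1229 0.0877]
 [0.5314 0.1594 0.0839]
 [0.5325 0.1579 0.0759]
 [0.5103 0.1555 0.0876]
 [0.5141 0.1569 0.0807]
 [0.4851 0.1371 0.0804]
 [0.4978 0.1531 0.0816]
 [0.4829 0.1403 0.0789]
 [0.4794 0.1526 0.0869]]
```

```bash
python3 -m pendant '[[[4,0,-2.2,0,-0.04,0,3],[8,0,-4.5,0,-0.08,0,3],[12,0,-6.8,0,-0.12,0,3],[16,0,-9,0,-0.16,0,3],[20,0,-11.3,0,-0.2,0,3],[24,0.5,-13.5,0,-0.24,0,3],[28,1,-15.8,0,-0.28,0,3],[32,2,-18,0,-0.32,0,3],[36,3,-20.3,0,-0.36,0,3],[40,4,-22.5,0,-0.4,0,3],[42.5,5,-24,0,-0.42,0,3],[44.2,5.9,-24.9,0,-0.438,0,3],[44.2,5.9,-24.9,0,-0.438,0,3],[44.2,5.9,-24.9,0,-0.438,0,3]]]' 20
python3 - <<'E'
from h import *
c=cam('scene');t=cam('top')
a=cv2.resize(c['image'][160:250,200:320,::-1],(480,360),interpolation=cv2.INTER_CUBIC)
b=cv2.resize(t['image'][150:220,190:270,::-1],(320,280),interpolation=cv2.INTER_CUBIC)
cv2.imwrite('pics/c.png',np.hstack([a,np.pad(b,((0,80),(0,0),(0,0)))]))
o=status.observe(); print(w2px(c,[.4995,.149,.078]),w2px(c,o['tool_pos']))
E
```

```text
time: 1.5
tool_pos: [0.4987, 0.1492, 0.14]
tool_rot: [-1.57, 0.001, 0.169]
contact_force: [-0.2, 0.5, 0.5]
opening: 0.0306
(np.float64(241.2358292515733), np.float64(226.76456863618438)) (np.float64(241.21034998236237), np.float64(216.09849747573867))
```

View pics/c.png

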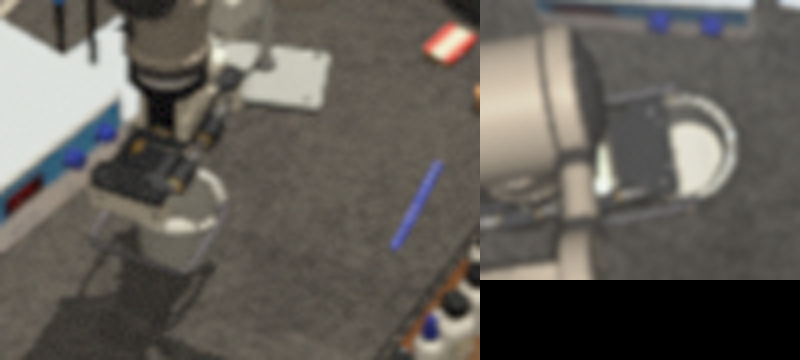

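Picture c shows the gripper over the bail's bar at about (190,200), with the finger backs between the bar and the pail wall. Now I'll lower and grip lightly.

```bash
python3 -m pendant '[[[0,2,0,0,0,0,3],[0,4,0,0,0,0,3],[0,6,0,0,0,0,3],[0,7.2,0,0,0,0,3],[0,8,0,0,0,0,3],[0,8,0,0,0,0,3],[0,8,0,0,0,0,2],[0,8,0,0,0,0,1.2],[0,8,0,0,0,0,0.9],[0,8,0,0,0,0,0.6],[0,8,0,0,0,0,0.4],[0,8,0,0,0,0,0.4],[0,8,0,0,0,0,0.4]]]' 5
```

```text
time: 2.9
tool_pos: [0.4993, 0.1492, 0.0605]
tool_rot: [-1.571, -0.0, 0.17]
contact_force: [0.3, -0.4, 0.2]
opening: 0.004
```

```bash
python3 - <<'E'
from h import *
c=cam('scene');t=cam('top')
a=cv2.resize(c['image'][180:240,215:285,::-1],(700,600),interpolation=cv2.INTER_CUBIC)
cv2.imwrite('pics/d.png',a)
o=status.observe(); print(o['tool_pos'],o['opening'],[w2px(c,p) for p in ([.4995,.149,.078],o['tool_pos'])])
E
```

```text
[0.49923141 0.14922575 0.06039806] 0.004234577025778005 [(np.float64(241.2358292515733), np.float64(226.76456863618438)), (np.float64(241.27443110935914), np.float64(229.80374050011378))]
```

View pics/d.png

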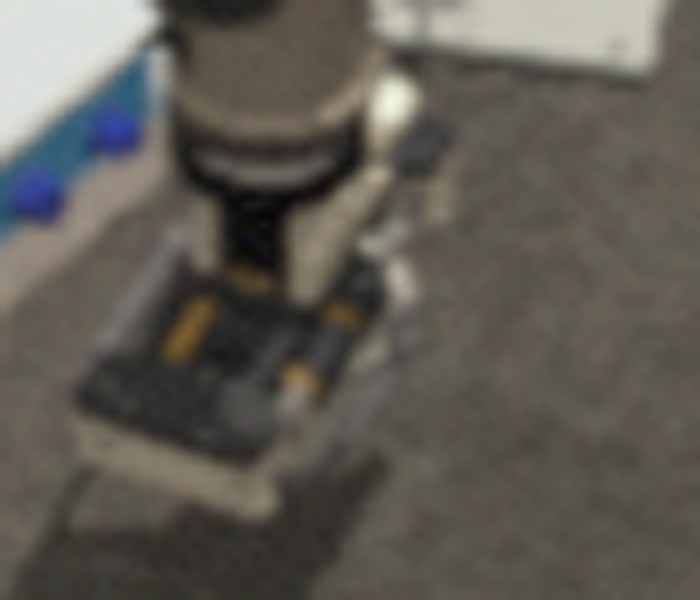

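Picture d: the gripper body (80-380, 260-510) hides the bar and the side bars seem unmoved. The opening reached the commanded 4 mm, so I'll test with full closure.

```bash
python3 -m pendant '[[[0,0,0,0,0,0,0],[0,0,0,0,0,0,0],[0,0,0,0,0,0,0]]]' 10; python3 - <<'E'
from h import *
np.set_printoptions(precision=4,suppress=True)
for n in('scene','top'):
    c=cam(n)
    v,u=np.mgrid[0:384,0:512]; P=px2w(c,u,v,c['range_z'])
    # bail/rim pts in pail frame
    y=np.array([.985,.17]); x=np.array([.17,-.985]); D=P[...,:2]-[.542,.062]
    X=D@x; Y=D@y
    m=(X>-.12)&(X<.06)&(abs(Y)<.065)&(P[...,2]>.055)&(P[...,2]<.1)
    q=np.c_[u[m],v[m],X[m],Y[m],P[m][:,2]]; print(n,len(q)); print(q[::max(1,len(q)//40)])
E
```

```text
time: 3.3
tool_pos: [0.4993, 0.1492, 0.0604]
tool_rot: [-1.571, -0.0, 0.17]
contact_force: [0.2, 0.5, 0.3]
opening: 0.0002
scene 115
[[231.     203.       0.0031   0.0628   0.0832]
 [233.     203.       0.0044   0.0543   0.0855]
 [232.     204.      -0.       0.0568   0.0828]
 [251.     204.       0.0398  -0.0104   0.0738]
 [231.     205.      -0.0127   0.0551   0.0896]
 [233.     205.      -0.0069   0.049    0.0867]
 [251.     205.       0.0447  -0.0084   0.0624]
 [231.     206.      -0.016    0.0536   0.0875]
 [254.     206.       0.0313  -0.0275   0.0774]
 [230.     207.      -0.014    0.0592   0.0774]
 [229.     208.      -0.0264   0.0576   0.084 ]
 [254.     208.       0.0231  -0.0311   0.075 ]
 [229.     209.      -0.0271   0.0574   0.0789]
 [255.     209.       0.004   -0.0435   0.0926]
 [228.     210.      -0.0406   0.0552   0.0871]
 [254.     210.       0.0175  -0.0336   0.0695]
 [226.     211.      -0.0475   0.0608   0.0855]
 [228.     211.      -0.0395   0.0559   0.0798]
 [255.     211.      -0.      -0.0454   0.0857]
 [257.     211.      -0.0005  -0.0542   0.0901]
 [227. 
[... 3334 characters left out ...]
  0.0337  -0.0173   0.0718]
 [251.     192.       0.0323  -0.0247   0.0736]
 [250.     194.       0.0274  -0.0309   0.0729]
 [248.     196.       0.019   -0.0361   0.0705]
 [244.     198.       0.0037  -0.0404   0.0713]
 [243.     199.       0.      -0.045    0.0835]
 [244.     200.       0.002   -0.0466   0.0653]
 [233.     202.      -0.0368  -0.0479   0.0797]
 [243.     202.      -0.0022  -0.0548   0.0789]
 [231.     203.      -0.0442  -0.0502   0.0817]
 [235.     203.      -0.0302  -0.0533   0.0837]
 [224.     204.      -0.0692  -0.0485   0.0803]
 [228.     204.      -0.0553  -0.0514   0.0805]
 [232.     204.      -0.0413  -0.0547   0.0836]
 [226.     205.      -0.0634  -0.0528   0.0756]]
```

```bash
python3 - <<'E'
from h import *
np.set_printoptions(precision=3,suppress=True)
c=load('scene'); y=np.array([.985,.17]); x=np.array([.17,-.985]); o=np.array([.4993,.1492])
for a in(-.095,.095):
  for b in(-.0375,.0375):
    p=np.append(o+a*x+b*y,.126); u,v=w2px(c,p); print(a,b,'px',u,v,'in d',(u-215)*10,(v-180)*10)
v,u=np.mgrid[0:384,0:512]; P=px2w(c,u,v,c['range_z']); D=P[...,:2]-o
X=D@x;Y=D@y
m=(abs(X)<.11)&(abs(Y)<.07)&(P[...,2]>.1)&(P[...,2]<.2)
print('body: X',np.percentile(X[m],[0,1,5,50,95,99,100]),'Y',np.percentile(Y[m],[0,1,5,50,95,99,100]),'z',np.percentile(P[m][:,2],[0,1,5,50,95,100]))
im=cv2.resize(c['image'][205:240,220:260,::-1],(680,595),interpolation=cv2.INTER_CUBIC)
cv2.imwrite('pics/e.png',np.clip(im*1.8,0,255).astype('uint8'))
# region around grasp
for vv in range(224,240): print(vv,[f"{X[vv,k]*1e3:.0f},{Y[vv,k]*1e3:.0f},{P[vv,k,2]*1e3:.0f}" for k in range(230,252,2)])
E
```

```text
-0.095 -0.0375 px 239.74236701660408 238.98856868197575 in d 247.42367016604078 589.8856868197574
-0.095 0.0375 px 221.4680894510741 232.6598397100185 in d 64.68089451074093 526.598397100185
0.095 -0.0375 px 259.83589877381354 205.1618160891175 in d 448.3589877381354 251.61816089117508
0.095 0.0375 px 242.56215952065514 199.60882761470398 in d 275.62159520655143 196.08827614703983
body: X [-0.097 -0.096 -0.093 -0.029  0.08   0.091  0.094] Y [-0.04  -0.038 -0.036 -0.015  0.028  0.036  0.039] z [0.101 0.104 0.158 0.185 0.199 0.2  ]
224 ['-92,2,188', '-95,-7,194', '-92,-14,195', '-93,-22,200', '-88,-28,197', '-85,-34,197', '-61,-31,171', '3,-10,96', '65,9,24', '25,-18,78', '75,-5,20']
225 ['-91,3,180', '-97,-8,192', '-94,-15,192', '-96,-24,198', '-96,-32,202', '-88,-36,196', '-14,-10,108', '61,16,19', '63,8,21', '13,-23,86', '76,-4,12']
226 ['-83,7,165', '-86,-3,173', '-92,-14,184', '-90,-21,185', '-94,-31,194', '-88,-36,190', '56,23,14', '57,14,17', '7,-17,84', '11,-24,82', '77,-4,5']
227 ['-92,3,171', '-84,-2,165', '-86,-10,170', '-96,-23,187', '-91,-29,184', '-88,-36,184', '-2,-4,81'
[... 948 characters left out ...]
4,8', '25,8,4', '31,2,1', '33,-6,3', '36,-13,3', '41,-20,1']
235 ['6,53,-2', '8,45,-1', '11,38,-1', '7,27,9', '19,23,-2', '18,14,3', '29,10,-6', '27,0,0', '27,-9,4', '29,-16,6', '33,-23,5']
236 ['-6,47,7', '2,42,0', '5,35,0', '5,26,5', '11,20,2', '14,12,2', '18,5,2', '23,-2,-1', '23,-10,4', '28,-17,1', '31,-24,1']
237 ['-9,46,4', '-6,39,4', '-3,31,6', '-2,23,8', '7,18,0', '7,9,4', '14,3,0', '17,-4,1', '17,-13,5', '18,-21,8', '24,-28,5']
238 ['-10,46,-1', '-10,36,4', '1,33,-6', '-6,21,7', '0,15,3', '7,9,-1', '4,-1,7', '6,-9,9', '16,-14,0', '15,-23,6', '21,-29,2']
239 ['-22,40,9', '-12,36,0', '-12,27,5', '-5,21,-0', '-4,13,2', '-3,5,5', '10,1,-7', '2,-11,8', '6,-18,7', '21,-20,-9', '9,-34,12']
```

View pics/e.png

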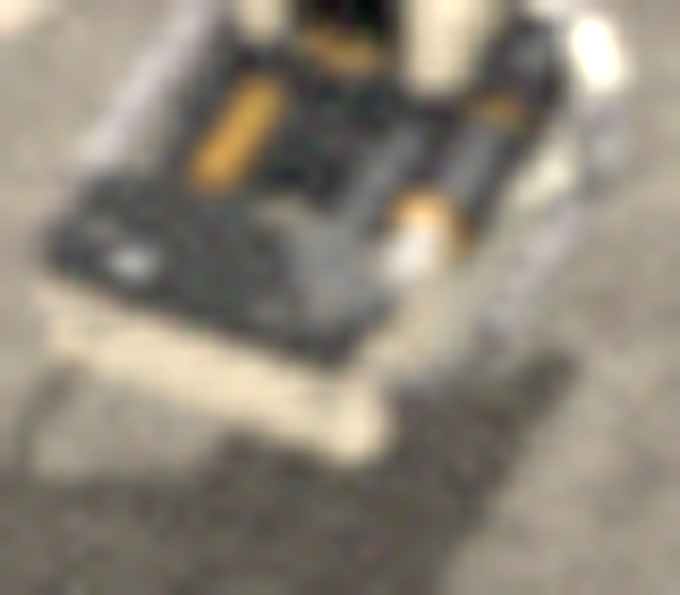

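Picture e: the bar is still in place below the gripper (about (330,365)) at z 0.08. The depth reading puts the body's underside about 25 mm higher than expected, so the fingertips probably closed above the bar. I'll reopen, go lower and close again.

```bash
python3 -m pendant '[[[0,0,0,0,0,0,3],[0,0,0,0,0,0,3],[0,0,0,0,0,0,3],[0,0,0,0,0,0,3],[0,0.7,0,0,0,0,3],[0,1.4,0,0,0,0,3],[0,2,0,0,0,0,3],[0,2,0,0,0,0,3],[0,2,0,0,0,0,0.4],[0,2,0,0,0,0,0.4],[0,2,0,0,0,0,0.4],[0,2,0,0,0,0,0.4],[0,2,0,0,0,0,0.4],[0,2,0,0,0,0,0.4]]]' 5
```

```text
time: 4.8
tool_pos: [0.4993, 0.1494, 0.0405]
tool_rot: [-1.571, -0.0, 0.17]
contact_force: [-0.3, 1.1, 0.6]
opening: 0.0074
```

The bar is now gripped at 7.4 mm. Next I'll swing the bail up on its 95 mm arc with a very light grip.

```bash
python3 -m pendant '[[[0,-0.73,-0.03,0,0,0,0.4],[0,-1.45,-0.12,0,0,0,0.4],[0,-2.17,-0.26,0,0,0,0.4],[0,-2.87,-0.46,0,0,0,0.4],[0,-3.56,-0.72,0,0,0,0.4],[0,-4.22,-1.02,0,0,0,0.4],[0,-4.86,-1.39,0,0,0,0.4],[0,-5.47,-1.8,0,0,0,0.4],[0,-6.04,-2.25,0,0,0,0.4],[0,-6.58,-2.75,0,0,0,0.4],[0,-7.07,-3.3,0,0,0,0.4],[0,-7.52,-3.87,0,0,0,0.4],[0,-7.93,-4.49,0,0,0,0.4],[0,-8.29,-5.13,0,0,0,0.4],[0,-8.59,-5.8,0,0,0,0.4],[0,-8.84,-6.5,0,0,0,0.4],[0,-9.04,-7.21,0,0,0,0.4],[0,-9.19,-7.93,0,0,0,0.4],[0,-9.27,-8.66,0,0,0,0.4],[0,-9.3,-9.4,0,0,0,0.4]]]' 3
python3 - <<'E'
from h import *
c=cam('scene');t=cam('top')
print(status.observe())
a=cv2.resize(c['image'][150:240,205:295,::-1],(600,600),interpolation=cv2.INTER_CUBIC)
cv2.imwrite('pics/f.png',np.clip(a*1.3,0,255).astype('uint8'))
E
```

```text
time: 6.8
tool_pos: [0.5153, 0.0559, 0.1334]
tool_rot: [-1.571, 0.0, 0.17]
contact_force: [0.5, 0.9, 0.1]
opening: 0.0079
{'time': 6.9, 'qpos': array([-4.03902867e-02,  3.93764816e-01,  1.64174804e+00, -2.68556844e-04,
        1.10611489e+00, -1.78027373e+00]), 'qvel': array([ 0.01760439, -0.00050954,  0.00495618,  0.00718662,  0.00115454,
        0.01698812]), 'joint_efforts': array([ -0.50091852, -43.72117639, -22.36377597,  -0.19186671,
         0.08680955,  -0.13964777]), 'tool_pos': array([0.51536705, 0.05555222, 0.1332864 ]), 'tool_rot': array([-1.57102386e+00,  8.42584096e-05,  1.69207465e-01]), 'contact_force': array([-0.26393896,  0.36208583,  1.09306033]), 'torque': array([ 0.07679829, -0.0869565 , -0.00874817]), 'opening': 0.007888837219315251}
```

View pics/f.png

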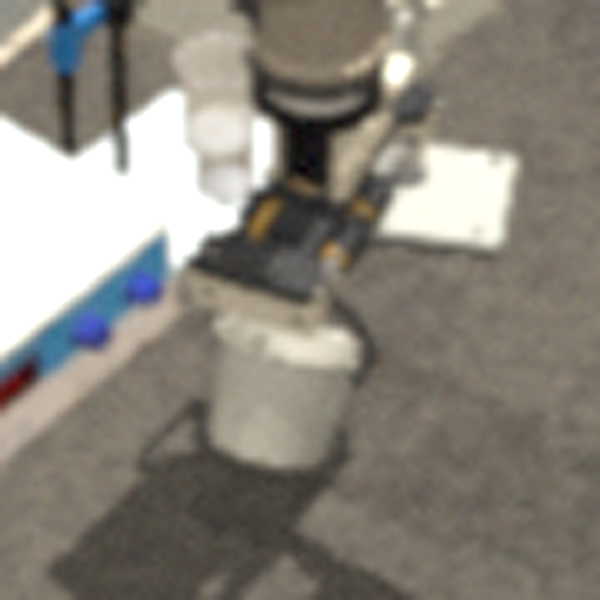

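Picture f shows the bail upright (side bar at (370,345)), with the pail standing. I'll measure the gripper body's height above the bar from depth.

```bash
python3 - <<'E'
from h import *
np.set_printoptions(precision=3,suppress=True)
o=status.observe(); y=np.array([.985,.17]); x=np.array([.17,-.985]); T=o['tool_pos']
for n in('scene','top'):
    c=load(n); v,u=np.mgrid[0:384,0:512]; P=px2w(c,u,v,c['range_z']); D=P[...,:2]-T[:2]; X=D@x;Y=D@y;Z=P[...,2]
    m=(abs(X)<.12)&(abs(Y)<.05)&(Z>.1)&(Z<.3)
    print(n,m.sum())
    for lo in np.arange(.1,.29,.01):
        k=m&(Z>=lo)&(Z<lo+.01)
        if k.sum(): print(f"{lo:.2f} n{k.sum()} X {X[k].min():.3f}..{X[k].max():.3f} Y {Y[k].min():.3f}..{Y[k].max():.3f}")
    m=(abs(X)<.03)&(Y>-.045)&(Y<.1)&(Z>.09)&(Z<.21)&((Y>.04)|(Y<-.02))
    q=np.c_[u[m],v[m],X[m],Y[m],Z[m]];print('bail',len(q));print(q[::max(1,len(q)//25)])
E
```

```text
scene 694
0.10 n18 X -0.001..0.034 Y -0.025..0.045
0.11 n3 X -0.001..0.029 Y -0.022..0.044
0.12 n1 X 0.026..0.026 Y -0.027..-0.027
0.13 n3 X 0.014..0.024 Y -0.027..-0.022
0.14 n1 X 0.015..0.015 Y -0.023..-0.023
0.15 n3 X 0.007..0.014 Y -0.025..-0.022
0.16 n7 X -0.000..0.011 Y -0.023..-0.011
0.17 n8 X -0.011..0.011 Y -0.015..-0.009
0.18 n6 X -0.011..0.011 Y -0.012..-0.010
0.22 n6 X -0.083..0.085 Y -0.034..0.036
0.23 n56 X -0.092..0.089 Y -0.037..0.033
0.24 n91 X -0.091..0.088 Y -0.038..0.033
0.25 n108 X -0.096..0.092 Y -0.038..0.035
0.26 n143 X -0.097..0.099 Y -0.038..0.037
0.27 n169 X -0.098..0.093 Y -0.039..0.034
0.28 n35 X -0.018..0.044 Y -0.029..0.020
bail 32
[[232.    188.      0.004   0.085   0.168]
 [232.    189.     -0.      0.083   0.167]
 [232.    190.      0.006   0.086   0.155]
 [233.    192.      0.021   0.09    0.128]
 [257.    196.      0.009  -0.021   0.162]
 [257.    197.      0.003  -0.023   0.163]
 [258.    197.      0.014  -0.023   0.153]
 [237.    198.      0.028   0.075   0.094]
 [257.    198.      0.007  -0.022   0.154]
 [258.    198.      0.009  -0.025   0.153]
[... 721 characters left out ...]
2   0.093]
 [241.    203.      0.001   0.045   0.102]
 [242.    203.      0.005   0.042   0.1  ]
 [240.    204.      0.001   0.049   0.095]
 [241.    204.      0.002   0.045   0.096]
 [242.    204.      0.004   0.042   0.095]]
top 527
0.10 n1 X 0.041..0.041 Y -0.022..-0.022
0.15 n1 X 0.008..0.008 Y -0.026..-0.026
0.16 n1 X 0.000..0.000 Y -0.023..-0.023
0.22 n1 X -0.020..-0.020 Y -0.037..-0.037
0.23 n12 X -0.086..0.051 Y -0.038..-0.030
0.24 n87 X -0.069..0.084 Y -0.039..-0.025
0.25 n25 X -0.093..0.091 Y -0.039..-0.016
0.26 n283 X -0.090..0.094 Y -0.038..0.035
0.27 n116 X -0.089..0.094 Y -0.038..0.033
bail 2
[[242.    197.      0.     -0.023   0.168]
 [245.    198.      0.008  -0.026   0.152]]
```

The body's underside is 57 mm above the bar, so the true fingertips sit about 28 mm higher than reported, and the bar is only about 9 mm from the tips. I'll regrip 6 mm deeper and firmly, then lift slowly.

```bash
python3 -m pendant '[[[0,0,0,0,0,0,1.6],[0,0,0,0,0,0,1.6],[0,0.3,0,0,0,0,1.6],[0,0.6,0,0,0,0,1.6],[0,0.6,0,0,0,0,1.6],[0,0.6,0,0,0,0,0.2],[0,0.6,0,0,0,0,0.2],[0,0.6,0,0,0,0,0.2],[0,0.6,0,0,0,0,0.2],[0,0.6,0,0,0,0,0.2]]]' 20
python3 -m pendant '[[[0,0,0,0,0,0,0.2],[0,0,0,0,0,0,0.2],[0,-0.1,0,0,0,0,0.2],[0,-0.2,0,0,0,0,0.2],[0,-0.4,0,0,0,0,0.2],[0,-0.6,0,0,0,0,0.2],[0,-0.8,0,0,0,0,0.2],[0,-1,0,0,0,0,0.2],[0,-1,0,0,0,0,0.2],[0,-1,0,0,0,0,0.2]]]' 55
```

```text
time: 7.9
tool_pos: [0.5153, 0.0566, 0.1274]
tool_rot: [-1.571, -0.0, 0.17]
contact_force: [1.2, 0.4, 0.6]
opening: 0.0075
time: 8.9
tool_pos: [0.5152, 0.0566, 0.1374]
tool_rot: [-1.571, -0.0, 0.17]
contact_force: [0.2, -0.8, -2.8]
opening: 0.0062
```

Lifted (weight −2.8 N). Next I'll raise it further, then carry it smoothly to a point in front of the hook.

```bash
python3 -m pendant '[[[0,-0.3,0,0,0,0,0.2],[0,-0.9,0,0,0,0,0.2],[0,-1.7,0,0,0,0,0.2],[0,-2.6,0,0,0,0,0.2],[0,-3.5,0,0,0,0,0.2],[0,-4.4,0,0,0,0,0.2],[0,-5.3,0,0,0,0,0.2],[0,-6.2,0,0,0,0,0.2],[0,-7.1,0,0,0,0,0.2],[0,-8,0,0,0,0,0.2],[0,-8.7,0,0,0,0,0.2],[0,-9.1,0,0,0,0,0.2],[0,-9.2,0,0,0,0,0.2],[0,-9.2,0,0,0,0,0.2]]]' 55
python3 -m pendant '[[[0,0,-0.05,0,0,0,0.2],[0,0,-0.2,0,-0.01,0,0.2],[-0.1,0,-0.5,0,-0.02,0,0.2],[-0.15,0,-1,0,-0.03,0,0.2],[-0.2,0,-1.6,0,-0.045,0,0.2],[-0.3,0,-2.3,0,-0.06,0,0.2],[-0.4,0,-3,0,-0.075,0,0.2],[-0.5,0,-3.8,0,-0.09,0,0.2],[-0.6,0,-4.6,0,-0.105,0,0.2],[-0.7,0,-5.4,0,-0.12,0,0.2],[-0.8,0,-6.2,0,-0.135,0,0.2],[-0.9,0,-7,0,-0.15,0,0.2],[-1,0,-7.8,0,-0.165,0,0.2],[-1.1,0,-8.6,0,-0.18,0,0.2],[-1.2,0,-9.4,0,-0.195,0,0.2],[-1.3,0,-10.1,0,-0.205,0,0.2],[-1.4,0,-10.7,0,-0.215,0,0.2],[-1.5,0,-11.2,0,-0.225,0,0.2],[-1.55,0,-11.5,0,-0.233,0,0.2],[-1.6,0,-11.7,0,-0.233,0,0.2]]]'
python3 -m pendant '[[[0,0,0,0,0,0,0.2],[0,0,0,0,0,0,0.2],[0,0,0,0,0,0,0.2],[0,0,0,0,0,0,0.2]]]'
python3 - <<'E'
from h import *
np.set_printoptions(precision=3,suppress=True)
c=cam('scene');t=cam('top'); o=status.observe(); T=o['tool_pos']; print(T,o['tool_rot'],o['contact_force'],o['torque'])
yw=o['tool_rot'][2]; y=np.array([np.cos(yw),np.sin(yw)]); x=np.array([y[1],-y[0]])
a=cv2.resize(c['image'][130:230,215:305,::-1],(540,600),interpolation=cv2.INTER_CUBIC)
cv2.imwrite('pics/g.png',np.clip(a*1.3,0,255).astype('uint8'))
for n,c in(('s',c),('t',t)):
    v,u=np.mgrid[0:384,0:512]; P=px2w(c,u,v,c['range_z']); D=P[...,:2]-T[:2]; X=D@x;Y=D@y;Z=P[...,2]
    m=(abs(X)<.06)&(Y>-.05)&(Y<.11)&(Z>.085)&(Z<.3)
    for lo in np.arange(.08,.3,.01):
        k=m&(Z>=lo)&(Z<lo+.01)
        if k.sum(): print(n,f"{lo:.2f} n{k.sum()} X {X[k].min():.3f}..{X[k].max():.3f} Y {Y[k].min():.3f}..{Y[k].max():.3f}")
E
```

```text
time: 10.3
tool_pos: [0.5151, 0.0566, 0.2293]
tool_rot: [-1.571, 0.0, 0.17]
contact_force: [0.6, 0.1, -2.5]
opening: 0.0065
time: 12.3
tool_pos: [0.5192, -0.0617, 0.2294]
tool_rot: [-1.571, -0.0, 0.403]
contact_force: [-0.1, 0.1, -2.1]
opening: 0.0063
time: 12.7
tool_pos: [0.5192, -0.0612, 0.2294]
tool_rot: [-1.571, -0.0, 0.403]
contact_force: [0.5, -0.2, -2.2]
opening: 0.0063
[ 0.519 -0.061  0.229] [-1.571 -0.     0.403] [-0.084  0.056 -2.648] [0.106 0.14  0.027]
s 0.10 n4 X 0.013..0.033 Y 0.001..0.049
s 0.11 n25 X 0.005..0.036 Y -0.007..0.058
s 0.12 n21 X 0.002..0.030 Y -0.008..0.064
s 0.13 n30 X 0.002..0.037 Y -0.011..0.064
s 0.14 n34 X 0.002..0.059 Y -0.011..0.070
s 0.15 n31 X -0.002..0.060 Y -0.012..0.068
s 0.16 n35 X -0.009..0.055 Y -0.020..0.078
s 0.17 n39 X -0.008..0.059 Y -0.017..0.080
s 0.18 n27 X -0.002..0.053 Y -0.025..0.088
s 0.19 n8 X 0.029..0.047 Y -0.025..0.083
s 0.20 n3 X 0.032..0.034 Y -0.025..0.086
s 0.21 n6 X 0.024..0.028 Y -0.026..0.085
s 0.22 n4 X 0.021..0.026 Y -0.026..0.089
s 0.23 n5 X 0.011..0.017 Y -0.026..0.087
s 0.24 n2 X 0.009..0.010 Y 0.082..0.086
s 0.25 n2 X 0.001..0.006 Y 0.082..0.085
s 0.26 n7 X -0.003..0.007 Y 0.061..0.085
s 0.27 n11 X -0.007..0.005 Y 0.052..0.080
t 0.18 n3 X 0.036..0.045 Y -0.028..-0.020
t 0.19 n5 X 0.032..0.046 Y -0.028..-0.022
t 0.20 n3 X 0.032..0.035 Y -0.027..-0.024
t 0.21 n1 X 0.027..0.027 Y -0.028..-0.028
t 0.22 n4 X 0.020..0.028 Y -0.028..-0.026
t 0.23 n2 X 0.016..0.021 Y -0.027..-0.025
t 0.24 n1 X 0.012..0.012 Y -0.027..-0.027
t 0.25 n4 X 0.003..0.010 Y -0.027..-0.024
t 0.26 n2 X 0.003..0.007 Y -0.024..-0.023
```

View pics/g.png

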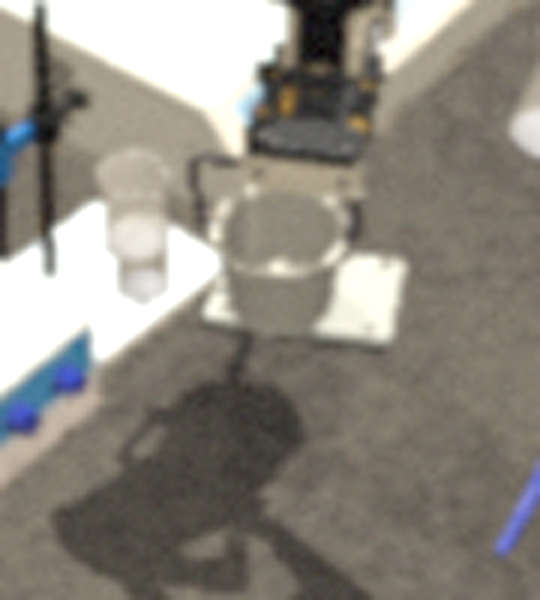

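Picture g: the pail hangs level ((280,260)) in front of the stand. The depth slices show the bail leaning about 0.45 rad, with the hinge 40 mm ahead of the bar, so the pail must have slid during the swing. I'll back off, set it down on free counter, and put the bail properly upright with a loose straddle.

```bash
python3 -m pendant '[[[0,0,0.1,0,0,0,0.2],[0,0,0.3,0,0,0,0.2],[0,0,0.7,0,0,0,0.2],[0,0,1.3,0,0,0,0.2],[0,0,2,0,0,0,0.2],[0,0,2.8,0,0,0,0.2],[0,0,3.6,0,0,0,0.2],[0,0,4.4,0,0,0,0.2],[0,0,5.2,0,0,0,0.2],[0,0,6,0,0,0,0.2],[0,0,6.8,0,0,0,0.2],[0,0,7.6,0,0,0,0.2],[0,0,8.3,0,0,0,0.2],[0,0,8.8,0,0,0,0.2],[0,0,9.2,0,0,0,0.2],[0,0,9.4,0,0,0,0.2],[0,0,9.5,0,0,0,0.2]]]'
python3 -m pendant '[[[0,0.3,0,0,0,0,0.2],[0,0.8,0,0,0,0,0.2],[0,1.5,0,0,0,0,0.2],[0,2.4,0,0,0,0,0.2],[0,3.3,0,0,0,0,0.2],[0,4.2,0,0,0,0,0.2],[0,5.1,0,0,0,0,0.2],[0,6,0,0,0,0,0.2],[0,6.9,0,0,0,0,0.2],[0,7.8,0,0,0,0,0.2],[0,8.5,0,0,0,0,0.2],[0,9,0,0,0,0,0.2],[0,9.3,0,0,0,0,0.2],[0,9.5,0,0,0,0,0.2],[0,9.5,0,0,0,0,0.2],[0,9.5,0,0,0,0,0.2]]]'
cat > m.py <<'E'
from h import *
np.set_printoptions(precision=3,suppress=True)
c=cam('scene');t=cam('top'); o=status.observe(); T=o['tool_pos']; print(o['time'],T,o['tool_rot'],o['contact_force'],o['opening'])
yw=o['tool_rot'][2]; y=np.array([np.cos(yw),np.sin(yw)]); x=np.array([y[1],-y[0]])
for n,c in(('s',c),('t',t)):
    v,u=np.mgrid[0:384,0:512]; P=px2w(c,u,v,c['range_z']); D=P[...,:2]-T[:2]; X=D@x;Y=D@y;Z=P[...,2]
    for nm,m in(('bail-near',(abs(X)<.07)&(Y>-.034)&(Y<-.019)),('bail-far',(abs(X)<.07)&(Y>.075)&(Y<.092)),('top-bar',(abs(X)<.03)&(Y>.045)&(Y<.075)&(Z>T[2]+.02))):
        for lo in np.arange(T[2]-.06,T[2]+.08,.015):
            k=m&(Z>=lo)&(Z<lo+.015)
            if k.sum(): print(n,nm,f"z {np.median(Z[k]):.3f} n{k.sum()} X {np.median(X[k]):.3f} Y {np.median(Y[k]):.3f}")
E
python3 m.py
```

```text
time: 14.5
tool_pos: [0.4819, 0.026, 0.2294]
tool_rot: [-1.571, -0.0, 0.403]
contact_force: [0.6, -0.2, -2.1]
opening: 0.0063
time: 16.1
tool_pos: [0.4821, 0.0259, 0.1347]
tool_rot: [-1.571, -0.001, 0.403]
contact_force: [0.7, -0.3, -1.8]
opening: 0.0057
16.2 [0.482 0.026 0.135] [-1.571 -0.001  0.403] [-0.565  1.044 -2.558] 0.006361841063774447
s bail-near z 0.083 n3 X 0.044 Y -0.022
s bail-near z 0.099 n2 X 0.037 Y -0.027
s bail-near z 0.116 n4 X 0.029 Y -0.025
s bail-far z 0.085 n3 X 0.036 Y 0.077
s bail-far z 0.096 n8 X 0.038 Y 0.079
s bail-far z 0.112 n3 X 0.031 Y 0.084
s bail-far z 0.125 n2 X 0.024 Y 0.085
s bail-far z 0.139 n3 X 0.016 Y 0.085
s bail-far z 0.156 n2 X 0.006 Y 0.085
s bail-far z 0.168 n5 X 0.003 Y 0.083
s bail-far z 0.181 n2 X -0.004 Y 0.079
s top-bar z 0.176 n5 X 0.001 Y 0.058
s top-bar z 0.181 n7 X -0.003 Y 0.066
```

```bash
python3 -m pendant '[[[0,0.2,0,0,0,0,0.2],[0,0.4,0,0,0,0,0.2],[0,0.6,0,0,0,0,0.2],[0,0.7,0,0,0,0,0.2],[0,0.8,0,0,0,0,0.2],[0,0.8,0,0,0,0,0.2]]]'; python3 -m pendant '[[[0,0.1,0,0,0,0,0.2],[0,0.2,0,0,0,0,0.2],[0,0.2,0,0,0,0,0.2]]]';  python3 -m pendant '[[[0,0.1,0,0,0,0,0.2],[0,0.2,0,0,0,0,0.2],[0,0.2,0,0,0,0,0.2]]]'
```

```text
time: 16.8
tool_pos: [0.4819, 0.026, 0.1262]
tool_rot: [-1.571, 0.0, 0.403]
contact_force: [-0.5, 0.0, -2.3]
opening: 0.0066
time: 17.1
tool_pos: [0.482, 0.0259, 0.1244]
tool_rot: [-1.571, -0.0, 0.403]
contact_force: [-0.2, -0.6, -2.5]
opening: 0.0061
time: 17.4
tool_pos: [0.4818, 0.0261, 0.1226]
tool_rot: [-1.571, -0.0, 0.403]
contact_force: [-1.0, 0.4, 1.8]
opening: 0.0061
```

```bash
python3 -m pendant '[[[0,0,0,0,0,0,1.3],[0,0,0,0,0,0,1.3],[0,0,0,0,0,0,1.3],[0,-0.1,-0.3,0,0,0,1.3],[0,-0.25,-0.7,0,0,0,1.3],[0,-0.4,-1.1,0,0,0,1.3],[0,-0.5,-1.5,0,0,0,1.3],[0,-0.6,-1.9,0,0,0,1.3],[0,-0.7,-2.3,0,0,0,1.3],[0,-0.75,-2.7,0,0,0,1.3],[0,-0.8,-3.1,0,0,0,1.3],[0,-0.85,-3.5,0,0,0,1.3],[0,-0.9,-3.8,0,0,0,1.3],[0,-0.9,-4,0,0,0,1.3],[0,-0.9,-4,0,0,0,1.3]]]' 5
python3 m.py
```

```text
time: 18.9
tool_pos: [0.4978, -0.0111, 0.1314]
tool_rot: [-1.571, -0.0, 0.403]
contact_force: [-0.2, -0.1, 0.3]
opening: 0.013
19.0 [ 0.498 -0.011  0.131] [-1.571  0.     0.403] [-0.038  0.533 -0.231] 0.012726772944503409
s bail-near z 0.084 n5 X -0.003 Y -0.022
s bail-near z 0.092 n6 X 0.003 Y -0.025
s bail-near z 0.109 n4 X 0.000 Y -0.022
s bail-near z 0.126 n7 X 0.002 Y -0.025
s bail-near z 0.142 n3 X -0.000 Y -0.028
s bail-near z 0.156 n2 X -0.003 Y -0.028
s bail-far z 0.080 n10 X 0.003 Y 0.081
s bail-far z 0.095 n7 X 0.003 Y 0.083
s bail-far z 0.112 n4 X 0.001 Y 0.082
s bail-far z 0.125 n5 X 0.001 Y 0.085
s bail-far z 0.140 n4 X -0.001 Y 0.086
s bail-far z 0.153 n5 X -0.002 Y 0.082
s bail-far z 0.167 n4 X -0.002 Y 0.080
s bail-far z 0.179 n1 X -0.003 Y 0.077
s top-bar z 0.173 n7 X -0.000 Y 0.065
s top-bar z 0.180 n5 X -0.004 Y 0.062
t bail-near z 0.083 n5 X -0.000 Y -0.028
t bail-near z 0.090 n3 X 0.007 Y -0.022
t bail-near z 0.112 n1 X 0.000 Y -0.030
t bail-near z 0.122 n1 X -0.003 Y -0.029
t bail-near z 0.141 n3 X 0.001 Y -0.027
t bail-near z 0.154 n1 X -0.003 Y -0.030
t bail-near z 0.166 n4 X -0.003 Y -0.026
```

The bail is now upright with the pail standing. I'll grip firmly, lift, and re-check before moving.

```bash
python3 -m pendant '[[[0,0,0,0,0,0,0.2],[0,0,0,0,0,0,0.2],[0,0,0,0,0,0,0.2],[0,0,0,0,0,0,0.2]]]' 10
python3 -m pendant '[[[0,0,0,0,0,0,0.2],[0,0,0,0,0,0,0.2],[0,-0.2,0,0,0,0,0.2],[0,-0.5,0,0,0,0,0.2],[0,-1,0,0,0,0,0.2],[0,-1.7,0,0,0,0,0.2],[0,-2.5,0,0,0,0,0.2],[0,-3.4,0,0,0,0,0.2],[0,-4.3,0,0,0,0,0.2],[0,-5.2,0,0,0,0,0.2],[0,-6.1,0,0,0,0,0.2],[0,-7,0,0,0,0,0.2],[0,-7.9,0,0,0,0,0.2],[0,-8.8,0,0,0,0,0.2],[0,-9.5,0,0,0,0,0.2],[0,-10,0,0,0,0,0.2],[0,-10.3,0,0,0,0,0.2],[0,-10.5,0,0,0,0,0.2],[0,-10.5,0,0,0,0,0.2]]]' 55
python3 m.py
```

```text
time: 19.4
tool_pos: [0.4976, -0.0107, 0.1314]
tool_rot: [-1.571, 0.0, 0.403]
contact_force: [-0.4, -0.3, 0.2]
opening: 0.0076
time: 21.3
tool_pos: [0.4976, -0.0108, 0.2364]
tool_rot: [-1.571, 0.0, 0.403]
contact_force: [0.3, 0.5, -2.9]
opening: 0.0061
21.4 [ 0.497 -0.011  0.236] [-1.57   0.     0.403] [-0.009 -0.962 -1.645] 0.006052214291781924
s bail-near z 0.186 n7 X 0.003 Y -0.023
s bail-near z 0.194 n9 X 0.006 Y -0.026
s bail-near z 0.219 n3 X 0.001 Y -0.029
s bail-near z 0.229 n6 X -0.000 Y -0.027
s bail-near z 0.245 n6 X 0.001 Y -0.025
s bail-near z 0.255 n2 X 0.001 Y -0.028
s bail-far z 0.187 n6 X 0.003 Y 0.078
s bail-far z 0.199 n7 X 0.000 Y 0.079
s bail-far z 0.212 n7 X 0.005 Y 0.082
s bail-far z 0.229 n5 X 0.002 Y 0.080
s bail-far z 0.240 n6 X -0.000 Y 0.082
s bail-far z 0.257 n8 X 0.003 Y 0.084
s bail-far z 0.271 n3 X -0.000 Y 0.081
s bail-far z 0.285 n2 X -0.007 Y 0.077
s top-bar z 0.278 n3 X -0.000 Y 0.066
s top-bar z 0.283 n9 X -0.002 Y 0.062
t bail-near z 0.187 n9 X -0.001 Y -0.025
t bail-near z 0.196 n4 X 0.003 Y -0.025
t bail-near z 0.215 n1 X 0.002 Y -0.030
t bail-near z 0.221 n1 X -0.002 Y -0.029
t bail-near z 0.249 n3 X 0.002 Y -0.030
t bail-near z 0.264 n2 X -0.002 Y -0.028
t bail-near z 0.273 n4 X -0.001 Y -0.025
```

Bail upright and pail level in the grip. I'll refine the hook position numerically before the approach.

```bash
python3 - <<'E'
from h import *
np.set_printoptions(precision=4,suppress=True)
for n in('top','scene'):
    c=load(n); v,u=np.mgrid[0:384,0:512]; P=px2w(c,u,v,c['range_z']); x,y,z=P[...,0],P[...,1],P[...,2]
    near=(np.hypot(x-.609,y+.208)<.013)
    k=near&(z>.233)&(z<.26); print(n,'posttop',k.sum(),P[k].mean(0), (P[k][:,:2].min(0)+P[k][:,:2].max(0))/2)
    k=near&(z>.04)&(z<.19); print(n,'shaft',k.sum(),P[k].mean(0))
    for d in np.radians([112,113,114]):
      D=P[...,:2]-[.6085,-.208]; s=D@[np.cos(d),np.sin(d)]; q=D@[-np.sin(d),np.cos(d)]
      k=(s>.03)&(s<.11)&(abs(q)<.015)&(z>.195)&(z<.27)
      print(np.degrees(d))
      for a in np.arange(.03,.11,.01):
        w=k&(s>=a)&(s<a+.01)
        if w.sum(): print(f"  s {a:.2f} n{w.sum()} q {q[w].min():.4f} {np.mean(q[w]):.4f} {q[w].max():.4f} z {z[w].min():.3f} {np.median(z[w]):.3f} {z[w].max():.3f}")
    print('smax',s[k].max())
E
```

```text
top posttop 19 [ 0.6086 -0.2066  0.2427] [ 0.6096 -0.2063]
top shaft 36 [ 0.6056 -0.2045  0.099 ]
112.0
  s 0.03 n11 q -0.0032 0.0004 0.0034 z 0.209 0.223 0.230
  s 0.04 n10 q -0.0034 0.0005 0.0029 z 0.210 0.232 0.238
  s 0.05 n11 q -0.0035 0.0015 0.0055 z 0.207 0.247 0.253
  s 0.06 n18 q -0.0052 0.0012 0.0058 z 0.209 0.247 0.256
  s 0.07 n16 q -0.0042 0.0013 0.0051 z 0.206 0.245 0.251
  s 0.08 n16 q -0.0046 0.0011 0.0053 z 0.208 0.245 0.251
  s 0.09 n10 q -0.0016 0.0026 0.0053 z 0.214 0.244 0.249
  s 0.10 n9 q -0.0030 0.0018 0.0050 z 0.216 0.250 0.256
113.0
  s 0.03 n11 q -0.0038 -0.0002 0.0028 z 0.209 0.223 0.230
  s 0.04 n10 q -0.0042 -0.0003 0.0021 z 0.210 0.232 0.238
  s 0.05 n11 q -0.0045 0.0005 0.0044 z 0.207 0.247 0.253
  s 0.06 n18 q -0.0063 0.0000 0.0046 z 0.209 0.247 0.256
  s 0.07 n16 q -0.0054 -0.0000 0.0037 z 0.206 0.245 0.251
  s 0.08 n16 q -0.0061 -0.0004 0.0039 z 0.208 0.245 0.251
  s 0.09 n10 q -0.0033 0.0009 0.0038 z 0.214 0.244 0.249
  s 0.10 n9 q -0.0048 0.0000 0.0032 z 0.216 0.250 0.256
114.00000000000001
  s 0.03 n11 q -0.0045 -0.0008 0.0022 z 0.209 0.223 0.230
  s 0.04 n10 q -0.0051 -0.0011 0.0013 z 0.210 0.232 0.238
  s 0.05 n10 q -0.0055 -0.0009 0.0026 z 0.207 0.244 0.253
  s 0.06 n19 q -0.0073 -0.0009 0.0035 z 0.209 0.247 0.256
  s 0.07 n16 q -0.0067 -0.0013 0.0024 z 0.206 0.245 0.251
  s 0.08 n16 q -0.0077 -0.0019 0.0024 z 0.208 0.245 0.251
  s 0.09 n10 q -0.0050 -0.0007 0.0022 z 0.214 0.244 0.249
  s 0.10 n9 q -0.0066 -0.0018 0.0014 z 0.216 0.250 0.256
smax 0.10593075388169093<stdin>:6: RuntimeWarning: Mean of empty slice.
  ret = um.true_divide(
Traceback (most recent call last):
ValueError: zero-size array to reduction operation minimum which has no identity
```

```bash
python3 -m pendant '[[[0,0,-0.1,0,0,0,0.2],[0,0,-0.3,0,0,0,0.2],[0,0,-0.7,0,0,0,0.2],[0,0,-1.3,0,0,0,0.2],[0,0,-2,0,0,0,0.2],[0,0,-2.8,0,0,0,0.2],[0,0,-3.7,0,0,0,0.2],[0,0,-4.6,0,0,0,0.2],[-0.05,0,-5.5,0,0,0,0.2],[-0.05,0,-6.4,0,0,0,0.2],[-0.05,0,-7.3,0,0,0,0.2],[-0.1,0,-8.2,0,0,0,0.2],[-0.1,0,-9.1,0,0,0,0.2],[-0.1,0,-10,0,0,0,0.2],[-0.15,0,-10.9,0,0,0,0.2],[-0.15,0,-11.7,0,0,0,0.2],[-0.15,0,-12.4,0,0,0,0.2],[-0.15,0,-13,0,0,0,0.2],[-0.15,0,-13.5,0,0,0,0.2],[-0.15,0,-13.8,0,0,0,0.2]]]'
python3 -m pendant '[[[0,0,-0.1,0,0,0,0.2],[0,0,-0.1,0,0,0,0.2],[0,0,-0.1,0,0,0,0.2],[0,0,-0.1,0,0,0,0.2],[0,0,-0.1,0,0,0,0.2]]]'
python3 m.py; python3 - <<'E'
from h import *
c=load('scene');t=load('top')
a=cv2.resize(c['image'][120:190,235:305,::-1],(560,560),interpolation=cv2.INTER_CUBIC)
cv2.imwrite('pics/i.png',np.clip(a*1.3,0,255).astype('uint8'))
E
```

```text
time: 23.4
tool_pos: [0.5506, -0.1387, 0.2363]
tool_rot: [-1.571, 0.0, 0.403]
contact_force: [-0.6, -0.2, -2.5]
opening: 0.0062
time: 23.9
tool_pos: [0.5508, -0.1391, 0.2365]
tool_rot: [-1.571, -0.0, 0.403]
contact_force: [-0.3, -0.2, -3.1]
opening: 0.0062
24.0 [ 0.551 -0.139  0.236] [-1.571 -0.     0.403] [-0.655  0.209 -2.303] 0.005703408358919446
s bail-near z 0.187 n3 X -0.002 Y -0.021
s bail-near z 0.196 n12 X -0.000 Y -0.025
s bail-near z 0.217 n5 X 0.002 Y -0.024
s bail-near z 0.228 n5 X 0.007 Y -0.026
s bail-near z 0.244 n6 X 0.002 Y -0.024
s bail-near z 0.257 n4 X 0.001 Y -0.024
s bail-far z 0.187 n9 X 0.000 Y 0.081
s bail-far z 0.200 n7 X 0.003 Y 0.082
s bail-far z 0.216 n5 X 0.004 Y 0.082
s bail-far z 0.229 n4 X 0.002 Y 0.084
s bail-far z 0.244 n7 X 0.000 Y 0.085
s bail-far z 0.259 n5 X 0.003 Y 0.082
s bail-far z 0.274 n5 X 0.000 Y 0.078
s top-bar z 0.279 n7 X 0.000 Y 0.064
s top-bar z 0.285 n4 X -0.002 Y 0.063
t bail-near z 0.188 n9 X -0.002 Y -0.027
t bail-near z 0.196 n4 X -0.000 Y -0.025
t bail-near z 0.218 n2 X -0.001 Y -0.029
t bail-near z 0.229 n2 X 0.000 Y -0.028
t bail-near z 0.244 n2 X -0.003 Y -0.028
t bail-near z 0.256 n3 X 0.000 Y -0.029
t bail-far z 0.190 n2 X 0.006 Y 0.076
t top-bar z 0.278 n1 X -0.005 Y 0.069
```

View pics/i.png

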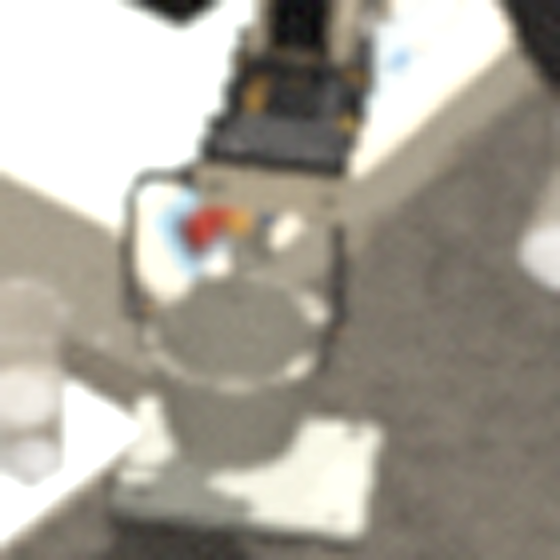

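Picture i: the hook with its orange keeper (238,220) is centred in the bail loop (130–345), with the bar above it. I'll descend and feel.

```bash
python3 -m pendant '[[[0,0.2,0,0,0,0,0.2],[0,0.5,0,0,0,0,0.2],[0,0.8,0,0,0,0,0.2],[0,1.1,0,0,0,0,0.2],[0,1.4,0,0,0,0,0.2],[0,1.6,0,0,0,0,0.2],[0,1.8,0,0,0,0,0.2],[0,1.9,0,0,0,0,0.2],[0,1.9,0,0,0,0,0.2]]]'
for i in 1 2 3 4; do python3 -m pendant '[[[0,0.1,0,0,0,0,0.2],[0,0.2,0,0,0,0,0.2],[0,0.3,0,0,0,0,0.2],[0,0.3,0,0,0,0,0.2]]]' | egrep 'pos|force'; done
```

```text
time: 24.9
tool_pos: [0.5508, -0.1393, 0.2173]
tool_rot: [-1.571, 0.0, 0.403]
contact_force: [-0.1, -0.5, -1.8]
opening: 0.0064
tool_pos: [0.5507, -0.1393, 0.2142]
contact_force: [-0.2, -0.3, -1.9]
tool_pos: [0.5508, -0.1393, 0.2114]
contact_force: [-0.6, -0.2, -0.7]
tool_pos: [0.5508, -0.1393, 0.2083]
contact_force: [0.1, 1.0, -0.6]
tool_pos: [0.5509, -0.1394, 0.2053]
contact_force: [-0.3, 0.0, -0.1]
```

Keeper contact came at TCP z ≈ 0.213. Slip is expected near 0.191, so I'll carry on in small steps.

```bash
for i in 1 2 3 4; do python3 -m pendant '[[[0,0.1,0,0,0,0,0.2],[0,0.2,0,0,0,0,0.2],[0,0.3,0,0,0,0,0.2],[0,0.3,0,0,0,0,0.2]]]' | egrep 'pos|force'; done
```

```text
tool_pos: [0.5509, -0.1393, 0.2024]
contact_force: [0.4, -0.2, 0.7]
tool_pos: [0.5508, -0.1392, 0.1993]
contact_force: [0.2, 0.1, 0.3]
tool_pos: [0.5508, -0.1391, 0.1963]
contact_force: [-0.5, 0.7, 1.6]
tool_pos: [0.5507, -0.1391, 0.1932]
contact_force: [0.2, 1.3, 0.4]
```

```bash
for i in 1 2; do python3 -m pendant '[[[0,0.1,0,0,0,0,0.2],[0,0.2,0,0,0,0,0.2],[0,0.2,0,0,0,0,0.2]]]' | egrep 'pos|force'; done
```

```text
tool_pos: [0.5507, -0.1391, 0.1912]
contact_force: [-0.4, 1.7, 1.4]
tool_pos: [0.5507, -0.1391, 0.1892]
contact_force: [-0.5, 2.0, 0.8]
```

```bash
for i in 1 2 3; do python3 -m pendant '[[[0,0.1,0,0,0,0,0.2],[0,0.2,0,0,0,0,0.2],[0,0.2,0,0,0,0,0.2]]]' | egrep 'pos|force'; done
```

```text
tool_pos: [0.5505, -0.1389, 0.187]
contact_force: [-0.9, 3.3, 0.0]
tool_pos: [0.5504, -0.1389, 0.1849]
contact_force: [-0.8, 4.0, -1.3]
tool_pos: [0.5508, -0.1397, 0.183]
contact_force: [0.1, 0.0, -1.8]
```

The force dropped back to the weight alone at 0.183: the bar is past the keeper. Next I'll feel for the bottom.

```bash
for i in 1 2 3; do python3 -m pendant '[[[0,0.1,0,0,0,0,0.2],[0,0.15,0,0,0,0,0.2],[0,0.15,0,0,0,0,0.2]]]' | egrep 'pos|force'; done
```

```text
tool_pos: [0.5509, -0.1397, 0.1818]
contact_force: [0.2, 0.6, -2.9]
tool_pos: [0.5508, -0.1393, 0.1803]
contact_force: [-0.1, 0.2, -2.2]
tool_pos: [0.5508, -0.1393, 0.1788]
contact_force: [0.5, -1.9, -3.3]
```

```bash
for i in 1 2 3; do python3 -m pendant '[[[0,0.1,0,0,0,0,0.2],[0,0.1,0,0,0,0,0.2],[0,0.1,0,0,0,0,0.2]]]' | egrep 'time|pos|force'; done
```

```text
time: 30.8
tool_pos: [0.5508, -0.1393, 0.1779]
contact_force: [0.6, -0.1, -1.5]
time: 31.1
tool_pos: [0.5508, -0.1393, 0.1769]
contact_force: [-0.0, 0.2, -2.2]
time: 31.4
tool_pos: [0.5508, -0.1393, 0.1759]
contact_force: [-0.6, -0.6, -3.1]
```

```bash
for i in 1 2; do python3 -m pendant '[[[0,0.1,0,0,0,0,0.2],[0,0.1,0,0,0,0,0.2],[0,0.1,0,0,0,0,0.2]]]' | egrep 'pos|force'; done
```

```text
tool_pos: [0.5509, -0.1393, 0.175]
contact_force: [0.3, -0.0, -2.1]
tool_pos: [0.551, -0.1394, 0.1743]
contact_force: [-1.0, -0.0, 1.2]
```

```bash
python3 -m pendant '[[[0,0.1,0,0,0,0,0.2],[0,0.1,0,0,0,0,0.2],[0,0.1,0,0,0,0,0.2]]]' | egrep 'pos|force'
```

```text
tool_pos: [0.551, -0.1395, 0.1735]
contact_force: [-2.2, -1.2, 5.8]
```

Bottom reached (+5.8 N, well under 20 N). I'll ease off 1 mm, then release in stages.

```bash
python3 -m pendant '[[[0,-0.1,0,0,0,0,0.2],[0,-0.1,0,0,0,0,0.2],[0,-0.1,0,0,0,0,0.2]]]'|egrep 'pos|force'; python3 -m pendant '[[[0,0,0,0,0,0,0.4],[0,0,0,0,0,0,0.5],[0,0,0,0,0,0,0.6],[0,0,0,0,0,0,0.7],[0,0,0,0,0,0,0.8],[0,0,0,0,0,0,0.9],[0,0,0,0,0,0,1.2],[0,0,0,0,0,0,1.8],[0,0,0,0,0,0,2.4],[0,0,0,0,0,0,3],[0,0,0,0,0,0,3],[0,0,0,0,0,0,3]]]' 10
python3 m.py | egrep -v 'n[12] '
```

```text
tool_pos: [0.5509, -0.1394, 0.174]
contact_force: [-1.3, -0.5, 2.8]
time: 33.8
tool_pos: [0.5508, -0.1393, 0.1739]
tool_rot: [-1.571, -0.0, 0.403]
contact_force: [-0.0, -0.6, -0.8]
opening: 0.0298
33.9 [ 0.551 -0.139  0.174] [-1.571 -0.     0.403] [-0.232 -0.474 -0.705] 0.030126765695054236
s bail-near z 0.125 n6 X 0.001 Y -0.023
s bail-near z 0.135 n5 X -0.002 Y -0.023
s bail-near z 0.151 n6 X -0.002 Y -0.023
s bail-near z 0.170 n6 X -0.001 Y -0.024
s bail-near z 0.184 n5 X -0.002 Y -0.025
s bail-near z 0.195 n4 X -0.000 Y -0.025
s bail-far z 0.123 n7 X -0.001 Y 0.078
s bail-far z 0.135 n8 X 0.001 Y 0.081
s bail-far z 0.154 n5 X -0.003 Y 0.083
s bail-far z 0.166 n4 X -0.002 Y 0.082
s bail-far z 0.179 n5 X -0.002 Y 0.081
s bail-far z 0.198 n6 X -0.006 Y 0.083
s bail-far z 0.212 n6 X -0.004 Y 0.080
s top-bar z 0.221 n11 X -0.002 Y 0.063
t bail-near z 0.124 n6 X -0.004 Y -0.027
t bail-near z 0.202 n3 X -0.001 Y -0.028
t bail-near z 0.214 n3 X -0.003 Y -0.025
```

```bash
python3 -m pendant '[[[0,-0.3,0,0,0,0,3],[0,-0.8,0,0,0,0,3],[0,-1.5,0,0,0,0,3],[0,-2.5,0,0,0,0,3],[0,-4,0,0,0,0,3],[0,-5.5,0,0,0,0,3],[0,-7,0,0,0,0,3],[0,-8.5,0,0,0,0,3],[0,-10,0,0,0,0,3],[0,-11,0,0,0,0,3],[0,-12,0,0,0,0,3],[0,-12,0,0,0,0,3]]]'
python3 -m pendant '[[[0,-1,2,0,0,0,3],[0,-1,5,0,0,0,3],[0,-1,9,0,0,0,3],[0,-1,13,0,0,0,3],[0,-1,17,0,0,0,3],[0,-1,21,0,0,0,3],[0,-1,24,0,0,0,3],[0,-1,26,0,0,0,3],[0,-1,26,0,0,0,3],[0,-1,26,0,0,0,3],[0,-1,26,0,0,0,3],[0,-1,26,0,0,0,3],[0,-1,26,0,0,0,3],[0,-1,26,0,0,0,3]]]'
python3 - <<'E'
from h import *
np.set_printoptions(precision=3,suppress=True)
c=cam('scene');t=cam('top')
a=cv2.resize(c['image'][130:200,235:305,::-1],(560,560),interpolation=cv2.INTER_CUBIC)
b=cv2.resize(t['image'][140:190,270:340,::-1],(240,171),interpolation=cv2.INTER_CUBIC)
cv2.imwrite('pics/j.png',np.hstack([np.clip(a*1.2,0,255).astype('uint8'),np.pad(b,((0,389),(0,0),(0,0)))]))
y=np.array([.92,.392]);x=np.array([.392,-.92]);o=np.array([.5758,-.1288])
for n,c in(('s',c),('t',t)):
    v,u=np.mgrid[0:384,0:512]; P=px2w(c,u,v,c['range_z']); D=P[...,:2]-o; X=D@x;Y=D@y;Z=P[...,2]
    m=(abs(X)<.05)&(abs(Y)<.065)&(Z>.03)
    for lo in np.arange(.09,.27,.01):
        k=m&(Z>=lo)&(Z<lo+.01)
        if k.sum()>1: print(n,f"{lo:.2f} n{k.sum()} X {X[k].min():.3f} {np.median(X[k]):.3f} {X[k].max():.3f} Y {Y[k].min():.3f} {Y[k].max():.3f}")
E
```

```text
time: 35.1
tool_pos: [0.5513, -0.1395, 0.2955]
tool_rot: [-1.573, -0.002, 0.403]
contact_force: [-0.4, -0.0, -0.6]
opening: 0.0301
time: 36.5
tool_pos: [0.4489, 0.0994, 0.3038]
tool_rot: [-1.571, 0.0, 0.402]
contact_force: [0.1, -0.6, 1.0]
opening: 0.0302
s 0.09 n34 X -0.045 -0.032 0.034 Y -0.040 0.035
s 0.10 n36 X -0.048 -0.035 0.044 Y -0.048 0.029
s 0.11 n26 X -0.047 -0.016 0.037 Y -0.048 0.024
s 0.12 n11 X -0.035 -0.003 0.010 Y -0.056 -0.030
s 0.13 n5 X -0.003 0.002 0.004 Y -0.054 -0.045
s 0.14 n4 X -0.001 -0.001 0.009 Y -0.054 -0.048
s 0.15 n6 X -0.005 -0.001 0.005 Y -0.054 -0.048
s 0.16 n2 X 0.003 0.007 0.011 Y -0.053 -0.047
s 0.17 n4 X -0.003 0.002 0.006 Y -0.052 -0.048
s 0.18 n4 X -0.008 -0.003 -0.000 Y -0.053 0.058
s 0.19 n8 X -0.006 0.000 0.003 Y -0.055 0.058
s 0.20 n5 X -0.005 -0.003 0.006 Y -0.051 0.058
s 0.21 n9 X -0.009 -0.002 0.007 Y -0.052 0.054
s 0.22 n4 X -0.010 -0.008 0.000 Y -0.047 -0.043
t 0.09 n20 X -0.032 0.018 0.039 Y -0.048 0.041
t 0.10 n25 X -0.030 0.026 0.042 Y -0.043 0.043
t 0.11 n106 X -0.048 -0.016 0.044 Y -0.046 0.049
t 0.12 n17 X -0.008 -0.004 0.004 Y -0.057 0.058
t 0.13 n9 X -0.008 -0.003 0.006 Y -0.054 0.050
t 0.14 n4 X -0.006 -0.003 0.001 Y -0.056 0.053
t 0.15 n3 X -0.006 -0.005 -0.004 Y -0.052 0.054
t 0.16 n3 X -0.006 -0.001 -0.000 Y -0.057 0.055
t 0.17 n3 X -0.006 -0.005 -0.004 Y -0.054 0.056
t 0.18 n3 X -0.005 -0.003 -0.002 Y -0.056 0.052
t 0.19 n4 X -0.006 -0.005 -0.001 Y -0.056 0.052
t 0.20 n11 X -0.006 0.010 0.042 Y -0.055 0.053
t 0.21 n73 X -0.015 -0.002 0.050 Y -0.053 0.055
t 0.22 n29 X -0.015 -0.002 0.048 Y -0.045 0.049
t 0.23 n11 X -0.014 0.039 0.049 Y -0.004 0.004
t 0.24 n26 X -0.015 0.010 0.030 Y -0.006 0.005
t 0.25 n23 X -0.021 0.000 0.029 Y -0.005 0.005
```

View pics/j.png

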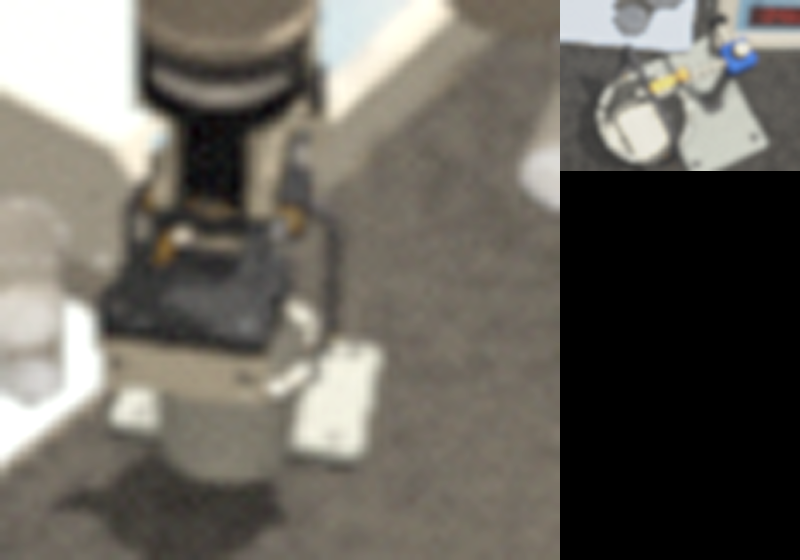

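Picture j: in the top inset the pail hangs centred under the hook, with the yellow keeper (668,82) lying above the bar. Depth shows the bar at about 0.217 and the keeper back at 0.25. I'll do a quick stillness and bystander check, then hand in.

```bash
python3 -m pendant '[[[0,0,0,0,0,0,3],[0,0,0,0,0,0,3],[0,0,0,0,0,0,3],[0,0,0,0,0,0,3],[0,0,0,0,0,0,3],[0,0,0,0,0,0,3]]]' | head -1; python3 - <<'E'
from h import *
old=load('top')['image'][140:200,260:350].astype(float); i0=cv2.imread('pics/top1.png')[...,::-1]
t=cam('top'); n=t['image'][140:200,260:350].astype(float)
print('hang diff mean/max',abs(old-n).mean(),cv2.blur(abs(old-n),(3,3)).max())
b=cv2.resize(t['image'],(768,576)).astype(float)
for nm,(x,y) in dict(amber=(218,275),flask=(581,276),mortar=(607,336)).items(): print(nm,abs(b-i0)[y-28:y+28,x-28:x+28].mean())
robot.hand_in()
E
```

```text
time: 37.2
hang diff mean/max 0.6281481481481481 2.111111111111111
amber 4.860225340136054
flask 5.69313350340136
mortar 6.298681972789115
the job is handed in; nothing more can be done
```

The pail is hanging by its bail in the drip stand's hook. I handed the job in at 37.2 s of the allowed 72 s.

**What happened**
- **Gripper height:** the first close missed the bar. The fingertips appear to sit about 28 mm higher than the reported TCP, so I worked from felt contact and camera depth after that.
- **Bail swing:** the first swing left the bail leaning about 0.45 rad because the pail slid. I had already lifted it and carried it to the front of the hook before I noticed. I set it down on clear counter and swung the bail truly upright with a loose grip while the pail stood. Then I lifted it and brought it in from the front.
- **Hanging:** the bar met the keeper at TCP z 0.213 and slipped past it at about 0.183. It bottomed at about 0.1745, and the end-of-step readings peaked at about 8 N on the hook. I eased off and released in stages.

**Last checks**
- **Position:** bar centre is about 0.217 m up. The bail is vertical within a few millimetres and centred under the hook.
- **Keeper:** back at 0.25 m above the bar, so it looks shut. I judged this from depth and one small picture only.
- **Stillness:** two views 0.7 s apart differ only by image noise.
- **Robot:** clear of everything.
- **Other things:** the bottle, flask and mortar patches differ from the first picture by 5–6 grey levels. I took that as noise and shading because the arm never went near them, but I did not measure their positions again.

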